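# Set the spice grinder's speed, mesh its beaker with the drive and hold it pressed to run

### The arm

A 7-joint arm with a two-finger parallel gripper is mounted at the origin on the work surface; the furniture and walls round the work are solid. World frame = base frame: x ahead of the robot, y to its left, z up, the work surface at z = 0. Lengths are in mm, angles in rad, forces in N, time in s.
With the tool pointing down it reaches from about 400 to 875 mm from the base axis. Payload 6.5 kg.
Tool frame: the origin (TCP) lies midway between the tips of the shut fingers; the grasp point (between the pads) lies 19 mm behind it; z points along the fingers, y is the line along which they close (so a half turn about z gives the same grasp; the last joint's range is limited). The gripper opens to 88 mm and grips with 3 to 60 N. Pads are 18 mm wide; open, the fingers measure 123 mm over their backs; the gripper's body (75 mm by 187 mm) begins 45 mm behind the grasp point.
Start: joints at [-1.279, 0.536, -0.004, 1.538, 0.003, 1.067, -0.071], TCP at [227.634, 608.829, 238.716] pointing down, gripper open.
Joint ranges: [-2.7, 2.7], [-0.37, 2.16], [-1.27, 1.26], [0.24, 2.4], [-1.31, 4.45], [0.19, 1.91], [-2.76, 2.76]. Speed limits (rad/s): [2.39, 2.39, 3.14, 3.14, 3.14, 3.14, 3.14].

### API

Orientations are given as a unit quaternion [x, y, z, w].
In Python, from rig import ctrl, imaging, finder gives the robot as it stands.
- The arm moves only by the tool jog_arm, never from a script. Its argument "motion" is a list that holds one entry, the list of rows, each a list of 5 numbers: the shift along the world's x, y, z each as a share of 0.025 m, from -1 to 1, then the turn about the world's z as a share of 6 degrees, from -1 to 1, then the opening in per cent of the stroke, from 0 (shut) to 100 (fully open). In form: [[[tx, ty, tz, spin, gripper], ...]]. A call has 1 to 8 rows; each row shifts and turns the commanded pose from where the row before left it; what a row does not reach is not made up. A row lasts 1/10 s, in which the tool goes at most 50 mm and 8.59 degrees, less where a joint would pass 70% of its speed; a pose out of reach is approached as far as the arm can. A call with a number of a shift or a turn outside -1 to 1 is refused whole. A call with a gripper value outside its range is refused whole. The fingers move at their own pace and stop on an object; the grip force is fixed at half the most. Time passes only in rows, so rows that do not move let the fingers close. It gives the time, the measured TCP pose, the force, the opening and the grip force at its end, in the units of the state.
- ctrl.state(): the state, without advancing time (a new reading comes with each control period).
- imaging.get_image(name): name is "side" or "top" or "wrist"; returns a dict with "frame" (420x560x3 uint8, red, green, blue), "fov_y" (degrees; the focal length in pixels is half the picture's height over the tangent of half this angle, whatever the lens; pixels are square), "cx", "cy" (the principal point, pixels), "R" (3x3) and "t" (3): a world point X has camera coordinates R X + t; the wrist camera has in their place "tool_from_camera" (4x4, takes a point from camera to tool coordinates, whose origin is the TCP and whose axes are the flange's). Camera axes: x right, y down, z forward; pixel columns grow to the right and rows downward; lengths in mm; the calibration is good to about 2 mm. A picture is of the moment at which its call begins: read the wrist's pose just before it. There is no depth.
- ctrl.job_done(): hands the job in; it is judged then, once.
Trained networks look in a picture, given as the dict that the camera call returned (one of the last four; its "shot" number tells which), for a name from the list of things; names that differ only in an ending like _2 or _b are one class to them, and where a whole thing is asked for, a point or a joint stands for the part that bears it (a point fixed in the world has none). Each returns a list of dicts, best first, with "p" (0 to 1); they miss things now and then, are a little off and sometimes report something else, mostly with a low value. They report only what shows in the picture. A call takes as long as a camera call. They do not tell look-alikes from the thing itself.
- finder.recognise(picture, name): "rect" ([left, top, right, bottom] in pixels, round what is visible of it).
The state is a dict: "clock": time; "joint_positions": joint angles; "dq": joint speeds; "effort": joint torques, N m; "ee_pos": TCP position; "tool_rot": TCP orientation; "contact_force": force on the tool from outside, world axes, zero at the start; "ft_torque": the same for the moment, N m; "gripper_width": finger opening in mm; "finger_force": force on a finger pad.
Only numpy, scipy, OpenCV 4.12 (cv2) and the standard library are available. Lean on these libraries where they do the work, as an engineer would, in place of code of your own. Each camera call takes 0.05 s, during which the arm holds its last target. There are 200 camera calls.

### The job

Grind what is in the tall steel beaker: first turn the grinder's speed knob clockwise until it clicks into the position marked with two dots, then stand the tall beaker in the round well of the grinder, turn it until the splines under it mesh with the drive and it drops home, and press it fully down onto the start switch. The grinder only runs while it is pressed, so finish while still holding the beaker pressed down. Leave the short beaker and the three spice jars standing where they are.

Things in the scene. Friction and masses are not known exactly. Their poses are not given: they have to be found in the camera images.
- well (a point): centre of the floor of the grinder's round well, 34 mm above the worktop, in the frame of the motor base (fixed, z up). The base reaches 152 mm along its -x (flat control deck, 106 mm wide, 49 mm above the worktop) and 57 mm along its +x (round tower). The start-switch ring and, in the middle, the toothed drive stand on this floor
- well_mouth (a point): centre of the well's mouth, 75 mm above the worktop (rim height); upright bore of 63 mm diameter, flared to 75 mm over its top 13 mm. Fixed obstacles to cross above: a towel post 350 mm high, 280 mm straight ahead of the robot (wire arm 230 mm high beside it, nearer and to the right), and the tap, 435 mm high, 420 mm ahead and 360 to 580 mm to the left
- speed_knob (a joint): speed knob on the control deck, upright axis 105 mm from the well's axis along the base's -x; rad, grows clockwise seen from above. It clicks into three positions: 0 = off (open circle), 0.6 = one dot, 1.2 = two dots; stops at -0.08 and 1.28. Starts at off or one dot. Needs about 0.05 N m; left near a position, it snaps into it
- knob_grip (a point): centre of the knob's grip bar, 69 mm above the worktop: 42 mm long along its own x (+x is the pointer end with a light line), 12 mm thick (y), 55 to 83 mm above the worktop, standing on a flat round skirt of 47 mm diameter. The frame turns with the knob
- drive (a joint): angle of the toothed drive about the well's upright axis, rad, counter-clockwise seen from above: at 0 one of its six teeth (60 degrees apart, 7.5 mm wide, from 15 to 20 mm off the axis) points along the base's +x. Tooth tops are 53 mm above the worktop; pushed on, it gives 6 mm downwards under a spring (3 to 6 N). A brake of 0.2 N m holds it against turning
- start_switch (a joint): travel of the sprung start-switch ring on the floor of the well, m: 0 = up (its top 41 mm above the worktop), 0.005 = fully down; 6 N to start moving it, 11 N fully down (the beaker's own weight is not enough)
- tall_beaker_mid (a point): centre (half-way up) of the loose, lidded tall steel beaker, 125 mm high, 0.2 to 0.35 kg, upright on the worktop; body and black lid 58 mm in diameter, black foot 60 mm, 20 mm high. z is up; x points along a small raised rib on top of the lid. The lowest 40 mm go into the well: grip above that
- tall_beaker_foot (a point): centre of the underside of the tall beaker's foot. It is hollow: six inner ribs 60 degrees apart leave gaps for the drive's teeth, one gap centred along x, so it meshes when x points along any tooth (play 0.1 rad either way). Not meshed, it rests on the teeth 53 mm above the worktop (47 when pushed); meshed, it drops onto the start switch at 41 mm; fully pressed, 36 mm
- short_beaker_mid (a point): centre (half-way up) of the loose short beaker, the same but only 80 mm high; not to be used
- jar_a: loose spice jar, 45 mm in diameter, 106 mm high; origin at the centre of its underside; stands to the right of the grinder
- jar_b: a second such spice jar, near the first
- jar_c: a third such spice jar, behind the grinder
Things that resemble listed ones, but are neither listed nor needed, are in the scene too. What is shaped like the part that bears tall_beaker_mid but orange is not meant.

How it is judged (in metres and radians):
On the way, in this order (a step that is already met when the one before it is completed fails the run):
1. the speed knob is set to two dots, before the beaker is in the well (value of joint speed_knob above 1.06 rad and horizontal distance between tall_beaker_mid and well above 0.05 m), for 0.2 s.
2. the tall beaker stands in the well with its splines meshed, dropped onto the start switch (horizontal distance between tall_beaker_mid and well below 0.005 m and z of tall_beaker_mid in the frame of well below 0.0715 m and angle between tall_beaker_mid's own z axis and vertical below 0.08 rad), for 0.1 s.
At the end, for the whole second after the job is handed in: The speed knob stands at two dots (within 0.14 rad); the tall beaker is upright (0.08 rad) in the well, centred within 5 mm, meshed with the drive and pressed down so that the start switch is at least 3.5 mm of its 5 mm down, and the robot is still holding or pressing it (more than 3 N) (value of joint speed_knob above 1.06 rad and horizontal distance between tall_beaker_mid and well below 0.005 m and z of tall_beaker_mid in the frame of well below 0.0672 m and angle between tall_beaker_mid's own z axis and vertical below 0.08 rad and value of joint start_switch above 0.0035 m and contact force between any of the fingers, the arm and tall_beaker above 3 N); the arm keeps its last pose, push and grip.
It fails at once if the short beaker or a spice jar was shifted by more than 30 mm or knocked over (distance of any of short_beaker_mid, jar_a, jar_b, jar_c from where it was at the start of the episode above 0.03 m or angle between any of short_beaker_mid, jar_a, jar_b, jar_c's own z axis and vertical above 0.6 rad).
It also fails if it takes over 72 s, if anything falls off the work surface, if the arm or the gripper's body presses on something with over 40 N, if the wrist force passes 120 N, or if a joint passes its speed limit or range.

## Working session

There is one attempt and no reset: what is moved stays moved. The work goes in short steps, Python scripts to look and compute and a tool call to move; the robot and the scene stay as the last step left them, time stands still between calls to the robot, and variables do not carry over. Pictures are saved under pics/ and viewed, at most 10 in all, crops included, and the job is handed in when it is done.

Besides the shell and the picture viewer there is one more tool, called after ">>>" as name(argument=value, ...) on one line, values as JSON. jog_arm: Moves the arm, as the interface text tells. Its arguments: {"type":"object","properties":{"motion":{"type":"array","items":{"type":"array","items":{"type":"array","items":{"type":"number"}}}}},"required":["motion"]}

```bash
mkdir -p pics; cat > h.py <<'E'
import numpy as np, cv2, json
from rig import ctrl, imaging, finder
from scipy.spatial.transform import Rotation as Ro
def shot(name):
    s=ctrl.state(); p=imaging.get_image(name)
    f=p["frame"].shape[0]/2/np.tan(np.radians(p["fov_y"])/2)
    if name=="wrist":
        T=np.array(p["tool_from_camera"]); A=np.eye(4)
        A[:3,:3]=Ro.from_quat(s["tool_rot"]).as_matrix(); A[:3,3]=s["ee_pos"]
        M=np.linalg.inv(A@T); R,t=M[:3,:3],M[:3,3]
    else: R,t=np.array(p["R"]),np.array(p["t"])
    K=np.array([[f,0,p["cx"]],[0,f,p["cy"]],[0,0,1]])
    return p,K,R,np.ravel(t)
def save(p,n): cv2.imwrite(f"pics/{n}.png",p["frame"][:,:,::-1])
def ray(K,R,t,uv):
    d=R.T@np.linalg.solve(K,[uv[0],uv[1],1]); return -R.T@t,d/np.linalg.norm(d)
def atz(K,R,t,uv,z):
    c,d=ray(K,R,t,uv); return c+d*(z-c[2])/d[2]
def proj(K,R,t,X):
    q=K@(R@np.array(X,float)+t); return q[:2]/q[2]
def tri(rays):
    A=0;b=0
    for c,d in rays:
        P=np.eye(3)-np.outer(d,d); A=A+P; b=b+P@c
    return np.linalg.solve(A,b)
E
python3 - <<'E'
from h import *
print(ctrl.state())
for n in ["side","top","wrist"]:
    v=shot(n); save(v[0],n+"0"); np.savez(f"cal_{n}0",K=v[1],R=v[2],t=v[3])
    print(n,v[1][0,0],"cam at",-v[2].T@v[3])
    for o in ["tall_beaker_mid","short_beaker_mid","speed_knob","drive","start_switch","jar_a","knob_grip"]:
        try:
            for d in finder.recognise(v[0],o): print(o,round(d["p"],2),np.round(d["rect"]))
        except Exception as e: print(o,e)
E
```

```text
{'clock': 0.0, 'joint_positions': array([-1.27922132,  0.53713649, -0.00444189,  1.5388715 ,  0.00258839,
        1.06729934, -0.07116274]), 'dq': array([ 0.00102531, -0.00121564,  0.00022238, -0.00075724,  0.00014337,
       -0.0011001 ,  0.00047361]), 'effort': array([-1.80608608e-04, -5.70970130e+01,  9.90717039e-01, -2.51610500e+01,
       -5.62245212e-02,  1.79643044e-02,  1.47484648e-04]), 'ee_pos': array([227.41946281, 608.25922109, 237.85891118]), 'tool_rot': array([ 1.77882524e-01,  9.84051359e-01, -8.49088185e-04, -9.56905492e-05]), 'contact_force': array([-0.17170253, -0.55750145, -0.27376062]), 'ft_torque': array([ 0.03515317,  0.03760257, -0.00468236]), 'finger_force': 0.0, 'gripper_width': 88.15402243449907}
side 473.4782667205602 cam at [ 383.61383908 -927.37377077  831.84871442]
tall_beaker_mid 0.9 [222. 135. 244. 181.]
tall_beaker_mid 0.88 [224. 120. 244. 156.]
tall_beaker_mid 0.59 [223. 155. 254. 204.]
tall_beaker_mid 0.55 [238. 233. 330. 294.]
short_beaker_mid 0.78 [270. 163. 285. 192.]
speed_knob 0.82 [252. 249. 270. 270.]
jar_a 0.73 [264. 304. 293. 352.]
jar_a 0.63 [301. 306. 328. 356.]
jar_a 0.62 [308. 178. 331. 220.]
knob_grip 0.91 [252. 251. 274. 270.]
top 428.0636919327366 cam at [ 313.05325601  -40.95833332 1330.3503291 ]
tall_beaker_mid 0.97 [184. 250. 213. 276.]
tall_beaker_mid 0.97 [141. 252. 176. 276.]
tall_beaker_mid 0.9 [216. 245. 243. 268.]
short_beaker_mid 0.58 [206. 211. 231. 238.]
speed_knob 0.54 [318. 235. 337. 251.]
drive 0.7 [316. 203. 330. 212.]
jar_a 0.73 [379. 201. 400. 224.]
jar_a 0.65 [249. 181. 262. 202.]
jar_a 0.59 [376. 222. 400. 241.]
knob_grip 0.59 [182. 250. 212. 277.]
wrist 294.7115922346527 cam at [163.27130427 632.83971223 385.28777649]
```

```bash
python3 -c "
import cv2
a=cv2.imread('pics/top0.png');b=cv2.imread('pics/side0.png')
cv2.imwrite('pics/topc.png',cv2.resize(a[150:310,120:420],(800,427),interpolation=3))
cv2.imwrite('pics/sidec.png',cv2.resize(b[90:370,190:370],None,fx=2.14,fy=2.14,interpolation=3))"
```

```text
(no output)
```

View pics/topc.png

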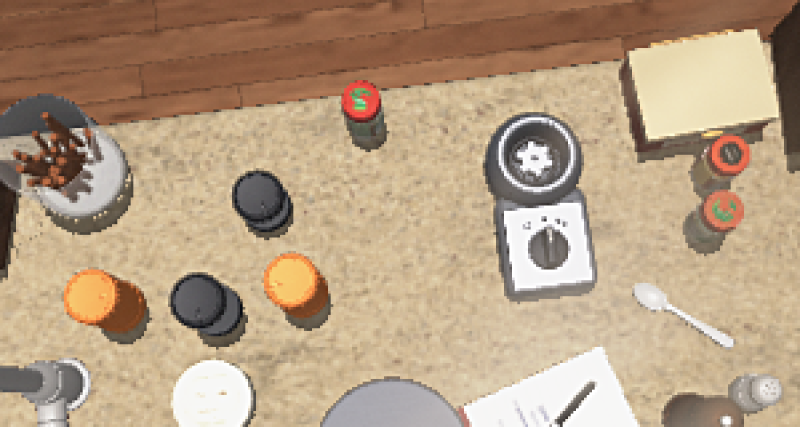

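View pics/sidec.png

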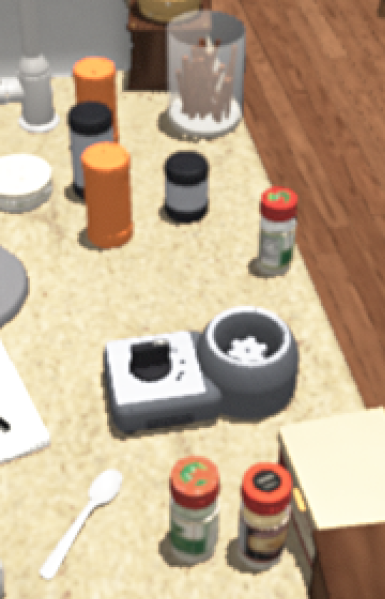

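The top crop shows the black tall beaker's lid at about top pixel (195,262), between two orange look-alikes. The short beaker is at (217,223), the knob at (325,243) with its pointer roughly up the image, and the well at (320,208). The side view agrees, with the tall lid at about (232,143).

```bash
cat > m.py <<'E'
from h import *
C={n:[np.load(f"cal_{n}0.npz")[k] for k in "KRt"] for n in("top","side")}
P={"tall_lid":((194.2,262),(232.5,143)),"knobtop":((325.7,242.5),(260.5,252)),"drive":((320.3,209),(306,253.5)),"mouth":((320.2,206),(305.5,247)),
"short_lid":((217.3,223),(277,167)),"orangeR":((229.3,255),(240,163))}
for k,(a,b) in P.items():
    r=[ray(*C["top"],a),ray(*C["side"],b)]
    X=tri(r); print(k,np.round(X,1),"reproj",np.round(proj(*C["top"],X)-a,1),np.round(proj(*C["side"],X)-b,1))
print("tall top z125",atz(*C["top"],(194.2,262),125)[:2],"knob z83",atz(*C["top"],(325.7,242.5),83)[:2],"drive z53",atz(*C["top"],(320.3,209),53)[:2])
E
python3 m.py
```

```text
tall_lid [472.4 188.3 120.8] reproj [-0.1 -0.7] [-0.7  0.2]
knobtop [ 486.3 -194.2   74.3] reproj [-0.1 -1. ] [-1.3  0.3]
drive [ 592.4 -196.4   51.9] reproj [-0.  -0.5] [-0.6  0.2]
mouth [ 593.9 -194.8   72.2] reproj [0.  0.6] [ 0.8 -0.2]
short_lid [584.9 118.2  74.8] reproj [-0.  -0.4] [-0.4  0.1]
orangeR [479.6  87.7 122. ] reproj [-0.1 -0.9] [-1.   0.2]
tall top z125 [469.86873907 187.43524641] knob z83 [ 482.18681533 -193.10048894] drive z53 [ 590.69171741 -196.12921237]
```

>>> jog_arm(motion=[[[0,0,1,0,100],[0,0,1,0,100],[0,0,1,0,100],[0,0,1,0,100],[0,0,1,0,100],[0,0,1,0,100],[0,0,1,0,100],[0,0,1,0,100]]])

```text
clock: 2.0
ee_pos: [227.6, 608.7, 439.8]
tool_rot: [0.178, 0.984, 0.0, 0.0]
contact_force: [-0.4, -0.0, 0.4]
gripper_width: 87.8
finger_force: 0.0
```

>>> jog_arm(motion=[[[0,0,1,0,100],[0,0,1,0,100],[0,0,1,0,100],[0.7,-0.6,0,0,100],[0.7,-0.6,0,0,100],[0.7,-0.6,0,0,100],[0.7,-0.6,0,0,100],[0.7,-0.6,0,0,100]]])

```text
clock: 2.8
ee_pos: [315.8, 533.1, 513.7]
tool_rot: [0.178, 0.984, -0.0, 0.0]
contact_force: [0.4, 0.7, 0.7]
gripper_width: 88.1
finger_force: 0.0
```

>>> jog_arm(motion=[[[0.5,-1,0,0,100],[0.5,-1,0,0,100],[0.5,-1,0,0,100],[0.5,-1,0,0,100],[0.5,-1,0,0,100],[0.5,-1,0,0,100],[0.5,-1,0,0,100],[0.5,-1,0,0,100]]])

```text
clock: 3.6
ee_pos: [415.5, 332.7, 513.8]
tool_rot: [0.178, 0.984, 0.0, 0.0]
contact_force: [0.3, 0.9, -0.3]
gripper_width: 88.1
finger_force: 0.0
```

>>> jog_arm(motion=[[[0.6,-1,-0.5,0,100],[0.6,-1,-0.5,0,100],[0.6,-1,-0.5,0,100],[0.6,-1,-0.5,0,100],[0.6,-1,-0.5,0,100],[0.4,-1,-0.5,0,100],[0,0,0,0,100]]])

```text
clock: 4.3
ee_pos: [500.9, 179.3, 437.4]
tool_rot: [0.181, 0.983, -0.002, -0.0]
contact_force: [-0.0, -0.1, -0.1]
gripper_width: 88.2
finger_force: 0.0
```

```bash
python3 - <<'E'
from h import *
print(ctrl.state()["ee_pos"])
v=shot("wrist"); save(v[0],"wA"); np.savez("cal_wA",K=v[1],R=v[2],t=v[3])
print("cam",-v[2].T@v[3])
for n,X in [("tall",[471,188,125]),("short",[584,118,80])]: print(n,proj(*v[1:],X))
for o in ["tall_beaker_mid","short_beaker_mid"]:
    for d in finder.recognise(v[0],o): print(o,round(d["p"],2),np.round(d["rect"]))
E
```

```text
[500.90135821 179.26214256 437.35289125]
cam [436.93299426 204.08963223 583.93498405]
tall [283.30522578 153.25075628]
short [269.57560938 224.70318695]
tall_beaker_mid 0.95 [331. 117. 374. 157.]
tall_beaker_mid 0.78 [209. 156. 252. 198.]
tall_beaker_mid 0.69 [264. 129. 306. 171.]
short_beaker_mid 0.81 [257. 202. 287. 237.]
```

View pics/wA.png

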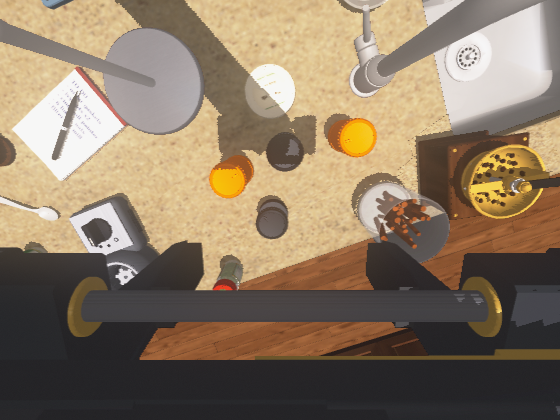

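The wrist picture shows the tall black lid at about (285,151), where (283,153) was predicted, so the measurement holds. Next I go to the knob.

>>> jog_arm(motion=[[[0,-1,0,0,100],[0,-1,0,0,100],[0,-1,0,0,100],[0,-1,0,0,100],[0,-1,0,0,100],[0,-1,0,0,100],[0,-1,0,0,100],[0,-1,0,0,100]]])

```text
clock: 5.25
ee_pos: [500.4, -15.4, 439.4]
tool_rot: [0.176, 0.984, 0.0, 0.001]
contact_force: [1.6, -0.4, -0.5]
gripper_width: 88.3
finger_force: 0.0
```

>>> jog_arm(motion=[[[0,-1,-1,0,100],[0,-1,-1,0,100],[0,-1,-1,0,100],[0,-1,-1,0,100],[0,-1,-1,0,100],[0,-1,-1,0,100],[0,-1,-1,0,100],[0,0,0,0,100]]])

```text
clock: 6.05
ee_pos: [498.7, -192.5, 261.4]
tool_rot: [0.179, 0.984, -0.001, -0.002]
contact_force: [-0.1, 0.3, 0.1]
gripper_width: 88.2
finger_force: 0.0
```

```bash
python3 - <<'E'
from h import *
print(ctrl.state()["ee_pos"])
v=shot("wrist"); np.savez("cal_wB",K=v[1],R=v[2],t=v[3]); cv2.imwrite("pics/wB_raw.png",v[0]["frame"][:,:,::-1])
print("cam",-v[2].T@v[3])
print("knob",proj(*v[1:],[484,-193,83]),"drive",proj(*v[1:],[591,-196,53]))
for o in ["knob_grip","drive"]:
    for d in finder.recognise(v[0],o): print(o,round(d["p"],2),np.round(d["rect"]))
a=cv2.imread("pics/wB_raw.png")[20:320,130:430]; cv2.imwrite("pics/wB.png",cv2.resize(a,(600,600),interpolation=3))
E
```

```text
[ 498.71541494 -192.54045554  261.40778983]
cam [ 435.03206995 -168.32909484  408.21549932]
knob [279.56532462 179.65631164] drive [307.11537861 252.89844253]
knob_grip 0.61 [257. 157. 298. 200.]
knob_grip 0.51 [292. 235. 322. 266.]
drive 0.78 [293. 235. 322. 263.]
```

View pics/wB.png

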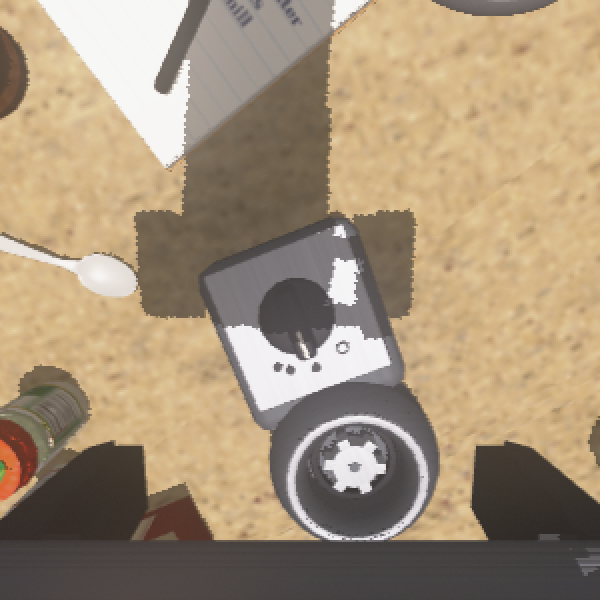

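The picture shows the knob skirt at crop (297,316), with its pointer line running from (300,333) to (310,358) at the single dot (316,367). So the knob starts at one dot and needs +0.6 rad clockwise. The drive is at crop (354,466), with six teeth visible.

```bash
python3 - <<'E'
from h import *
L=np.load("cal_wB.npz"); c=[L[k] for k in "KRt"]
T=[np.load("cal_top0.npz")[k] for k in "KRt"];S=[np.load("cal_side0.npz")[k] for k in "KRt"]
f=lambda p,z: atz(*c,(130+p[0]/2,20+p[1]/2),z)[:2]
k=f((297,316),58); d=f((354,466),53); m=f((355,477),75)
print("knob skirt",k,"drive",d,"mouth",m)
a,b=f((299,332),83),f((310,358),83); print("ptr",np.degrees(np.arctan2(*(b-a)[::-1])))
for n,p in [("circ",(343,347)),("1",(316,367)),("2",(284.5,367))]:
    q=f(p,49)-k; print(n,np.degrees(np.arctan2(q[1],q[0])))
print("base yaw",np.degrees(np.arctan2(*(d-k)[::-1])),np.linalg.norm(d-k))
# deck edges: left (202,285)-(262,425), right (345,215)-(402,372)
for p,q in [((205,285),(258,415)),((352,222),(400,360))]:
    e=f(q,45)-f(p,45); print("edge",np.degrees(np.arctan2(e[1],e[0])))
r=lambda c,p:ray(*c,p); w=lambda p:ray(*c,(130+p[0]/2,20+p[1]/2))
print("tri drive",tri([w((354,466)),r(T,(320.3,209)),r(S,(306,253.5))]),"knob(skirt, w+top)",tri([w((297,316)),r(T,(325.7,243))]))
# unwarp well and deck top view for teeth
img=cv2.imread("pics/wB_raw.png")
def warp(z,ctr,h,n):
    g=np.array([[ctr[0]+h,ctr[1]+h],[ctr[0]+h,ctr[1]-h],[ctr[0]-h,ctr[1]+h],[ctr[0]-h,ctr[1]-h]])
    src=np.float32([proj(*c,[*q,z]) for q in g]); return cv2.warpPerspective(img,cv2.getPerspectiveTransform(src,np.float32([[0,0],[n,0],[0,n],[n,n]])),(n,n),flags=cv2.INTER_CUBIC)
W=warp(53,d,26,300); cv2.imwrite("pics/W.png",np.hstack([W,warp(83,f((302,340),83),40,300)]))
g=cv2.cvtColor(W,cv2.COLOR_BGR2GRAY).astype(float)
th=np.radians(np.arange(0,60,1)); 
for rr in (16,17.5,19):
  s=[np.mean([g[int(150-rr*np.cos(x+i*np.pi/3)*150/26),int(150-rr*np.sin(x+i*np.pi/3)*150/26)] for i in range(6)]) for x in th]
  z=np.sum(np.array(s)*np.exp(6j*th)); print(rr,"tooth mod60",np.degrees(np.angle(z))/6,np.ptp(s))
E
```

```text
knob skirt [ 485.44483616 -195.37714846] drive [ 591.08173551 -196.18812449] mouth [ 588.50422196 -196.32033905]
ptr 1.786621831733839
circ 32.962623914852365
1 -1.6994488237464196
2 -34.31770290325946
base yaw -0.43985190186982265 105.64001224905412
edge -0.6110977993139411
edge 0.10635143495198679
tri drive [ 592.19423316 -196.31381761   51.61546532] knob(skirt, w+top) [ 482.23331282 -193.84178781   76.17571993]
16 tooth mod60 5.058389880344779 164.83333333333331
17.5 tooth mod60 5.574584252094913 162.83333333333331
19 tooth mod60 5.658912712743732 161.83333333333334
```

View pics/W.png

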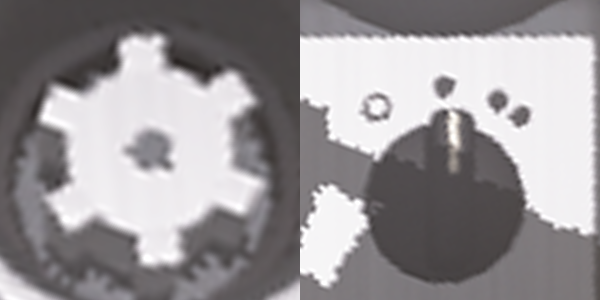

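Teeth sit at about 5.5° mod 60 in the world frame, the knob pointer at about 0°, and the knob centre at about (486,-195.3). The sizes agree (105.6 mm measured against 105 mm given).

>>> jog_arm(motion=[[[-0.25,-0.05,-1,0.855,50],[-0.25,-0.05,-1,0.855,50],[0,0,-1,0.855,50],[0,0,-1,0.855,50],[0,0,-1,0,50],[0,0,-1,0,50],[0,0,0,0,50],[0,0,0,0,50]]])

```text
clock: 7.0
ee_pos: [488.9, -192.7, 114.9]
tool_rot: [-0.001, 1.0, 0.0, 0.001]
contact_force: [0.2, -0.5, 0.4]
gripper_width: 43.9
finger_force: 0.0
```

>>> jog_arm(motion=[[[-0.12,-0.1,-0.8,0,50],[0,0,-0.8,0,50],[0,0,-0.6,0,50],[0,0,0,0,50],[0,0,0,0,0],[0,0,0,0,0],[0,0,0,0,0],[0,0,0,0,0]]])

```text
clock: 7.8
ee_pos: [485.1, -196.3, 59.3]
tool_rot: [-0.0, 1.0, -0.0, 0.001]
contact_force: [-0.6, -0.6, -0.1]
gripper_width: 13.9
finger_force: 0.0
```

>>> jog_arm(motion=[[[0,0,0,0,0],[0,0,0,0,0],[0,0,0,0,0]]])

```text
clock: 8.1
ee_pos: [485.0, -196.8, 59.2]
tool_rot: [0.0, 1.0, -0.0, 0.001]
contact_force: [-0.2, -1.5, 6.0]
gripper_width: 11.6
finger_force: 30.0
```

>>> jog_arm(motion=[[[0,0,0,-1,0],[0,0,0,-1,0],[0,0,0,-1,0],[0,0,0,-1,0],[0,0,0,-1,0],[0,0,0,-1,0],[0,0,0,0,0],[0,0,0,0,0]]])

```text
clock: 8.9
ee_pos: [485.4, -195.6, 59.2]
tool_rot: [0.309, 0.951, 0.0, 0.0]
contact_force: [-0.3, 1.5, 6.4]
gripper_width: 11.6
finger_force: 30.0
```

>>> jog_arm(motion=[[[0,0,0,0,45],[0,0,0,0,45],[0,0,0,0,45],[0,0,0.6,0,45],[0,0,1,0,45],[0,0,1,0,45],[0,0,1,0,45],[0,0,1,0,45]]])

```text
clock: 9.7
ee_pos: [484.4, -196.3, 175.6]
tool_rot: [0.309, 0.951, 0.0, 0.0]
contact_force: [0.5, -0.1, -1.2]
gripper_width: 39.8
finger_force: 0.0
```

>>> jog_arm(motion=[[[0,0,1,0,100],[0,0,1,0,100],[0,0,1,0,100],[0,0,1,0,100],[0,0,1,0,100],[0,0,1,0,100],[0,0,0,0,100]]])

```text
clock: 10.4
ee_pos: [485.7, -197.3, 327.5]
tool_rot: [0.309, 0.951, 0.0, 0.003]
contact_force: [-0.3, -1.1, -0.2]
gripper_width: 88.2
finger_force: 0.0
```

```bash
cat > w.py <<'E'
from h import *
def warpw(v,z,ctr,h,n):
    g=[[ctr[0]+h,ctr[1]+h],[ctr[0]+h,ctr[1]-h],[ctr[0]-h,ctr[1]+h],[ctr[0]-h,ctr[1]-h]]
    src=np.float32([proj(*v[1:],[*q,z]) for q in g])
    return cv2.warpPerspective(v[0]["frame"][:,:,::-1].copy(),cv2.getPerspectiveTransform(src,np.float32([[0,0],[n,0],[0,n],[n,n]])),(n,n),flags=cv2.INTER_CUBIC)
E
python3 - <<'E'
from w import *
print(ctrl.state()["ee_pos"])
v=shot("wrist")
cv2.imwrite("pics/K2.png",np.hstack([warpw(v,83,(486,-195.3),40,350),warpw(v,53,(591,-196.2),40,350)]))
E
```

```text
[ 485.73725827 -197.2680161   327.50059782]
```

View pics/K2.png

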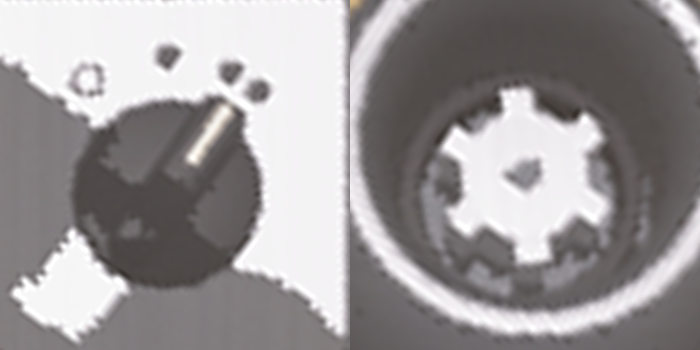

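The knob pointer now stands at the two dots, and the drive is centred in the crop, confirming (591,-196). Next, the tall beaker.

>>> jog_arm(motion=[[[0,1,0,-0.6,100],[0,1,0,-0.6,100],[0,1,0,-0.6,100],[0,1,0,-0.6,100],[0,1,0,-0.6,100],[0,1,0,-0.6,100],[0,1,0,-0.6,100],[0,1,0,-0.6,100]]])

```text
clock: 11.25
ee_pos: [483.6, 4.7, 322.9]
tool_rot: [0.537, 0.844, -0.001, -0.001]
contact_force: [0.2, -0.5, 0.2]
gripper_width: 88.0
finger_force: 0.0
```

>>> jog_arm(motion=[[[-0.1,1,0,-0.6,100],[-0.1,1,0,-0.6,100],[-0.1,1,0,-0.6,100],[-0.1,1,0,-0.6,100],[-0.1,1,0,-0.6,100],[-0.1,1,0,-0.6,100],[0,1,0,-0.6,100],[0,0,0,0,100]]])

```text
clock: 12.05
ee_pos: [468.3, 182.2, 322.6]
tool_rot: [0.706, 0.709, -0.001, -0.001]
contact_force: [0.3, 0.0, -1.0]
gripper_width: 87.8
finger_force: 0.0
```

```bash
python3 - <<'E'
from w import *
print(ctrl.state()["ee_pos"],ctrl.state()["tool_rot"])
v=shot("wrist"); cv2.imwrite("pics/B_raw.png",v[0]["frame"][:,:,::-1]); np.savez("cal_B",K=v[1],R=v[2],t=v[3])
C=(471,188)
print(proj(*v[1:],[*C,125]))
for d in finder.recognise(v[0],"tall_beaker_mid"): print(round(d["p"],2),np.round(d["rect"]),atz(*v[1:],((d["rect"][0]+d["rect"][2])/2,(d["rect"][1]+d["rect"][3])/2),115))
a=warpw(v,125,C,40,400)
b=cv2.createCLAHE(4,(4,4)).apply(cv2.cvtColor(a,cv2.COLOR_BGR2GRAY))
cv2.imwrite("pics/B.png",np.hstack([a,cv2.cvtColor(b,cv2.COLOR_GRAY2BGR)]))
E
```

```text
[468.25418457 182.19187883 322.55322096] [ 7.05592597e-01  7.08617000e-01 -8.45625843e-04 -5.64698578e-04]
[287.73861668 182.28724404]
0.95 [264. 146. 315. 204.] [472.98577638 195.1093517  115.        ]
0.63 [280.  49. 334. 113.] [491.9481297 300.6039723 115.       ]
```

View pics/B.png

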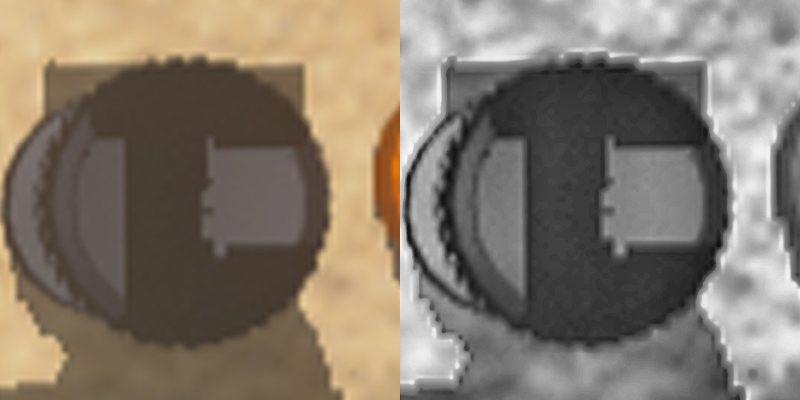

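The lid spans crop rows 57–347 (58 mm, as it should) and its right edge is at column 328. That puts the beaker at about (470.6,191.4). The rib isn't clear under the gripper's shadow, so I'll check the stretched and earlier views together.

```bash
python3 - <<'E'
from w import *
out=[]
for img,cal in [("B_raw","cal_B"),("wA","cal_wA"),("top0","cal_top0"),]:
    c=np.load(cal+".npz"); v=({"frame":cv2.imread(f"pics/{img}.png")[:,:,::-1]},c["K"],c["R"],c["t"])
    g=cv2.cvtColor(warpw(v,125,(470.6,191.4),34,400),cv2.COLOR_BGR2GRAY).astype(float)
    yy,xx=np.mgrid[:400,:400]; m=np.hypot(xx-200,yy-200)<150
    lo,hi=np.percentile(g[m],[1,90 if img!="B_raw" else 60]); out.append(np.clip((g-lo)/(hi-lo+6)*255,0,255).astype(np.uint8))
cv2.imwrite("pics/rib.png",cv2.resize(np.hstack(out),(800,267),interpolation=cv2.INTER_AREA))
E
```

```text
(no output)
```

View pics/rib.png

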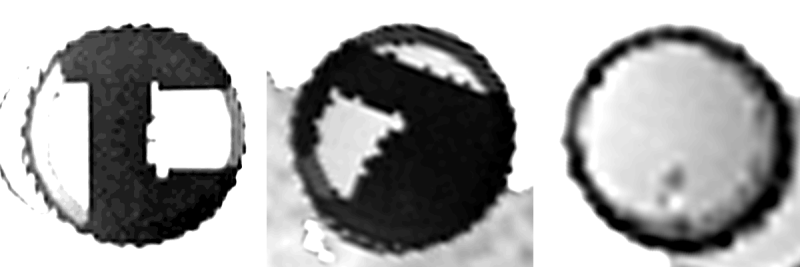

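In the top panel a small dark rib shows at about (672,182), toward −x of the lid centre (681,139). That makes beaker x roughly 169°, so after placing it must turn by about +16°. Grasping now.

>>> jog_arm(motion=[[[0.1,0.36,-1,0,100],[0,0,-1,0,100],[0,0,-1,0,100],[0,0,-1,0,100],[0,0,-1,0,100],[0,0,-1,0,100],[0,0,-1,0,100],[0,0,0,0,100]]])

```text
clock: 12.95
ee_pos: [470.0, 185.3, 146.2]
tool_rot: [0.707, 0.707, -0.003, -0.001]
contact_force: [-0.1, 0.2, -0.5]
gripper_width: 88.2
finger_force: 0.0
```

>>> jog_arm(motion=[[[0,0,0,0,100],[0,0,0,0,100]]])

```text
clock: 13.15
ee_pos: [473.1, 187.5, 150.0]
tool_rot: [0.707, 0.707, 0.001, 0.0]
contact_force: [-0.3, -0.3, 0.5]
gripper_width: 88.0
finger_force: 0.0
```

>>> jog_arm(motion=[[[-0.06,0.15,-0.7,0,100],[0,0,-0.7,0,100],[0,0,-0.7,0,100],[0,0,-0.7,0,100],[0,0,0,0,100],[0,0,0,0,100],[0,0,0,0,100]]])

```text
clock: 13.85
ee_pos: [471.6, 191.9, 80.1]
tool_rot: [0.707, 0.707, 0.001, 0.0]
contact_force: [-0.1, 0.4, -0.7]
gripper_width: 87.9
finger_force: 0.0
```

>>> jog_arm(motion=[[[0,0,0,0,0],[0,0,0,0,0],[0,0,0,0,0],[0,0,0,0,0],[0,0,0,0,0],[0,0,0,0,0],[0,0,0,0,0],[0,0,0,0,0]]])

```text
clock: 14.65
ee_pos: [470.9, 191.7, 78.9]
tool_rot: [0.707, 0.707, 0.0, 0.0]
contact_force: [0.8, 0.8, 2.4]
gripper_width: 57.4
finger_force: 30.0
```

>>> jog_arm(motion=[[[0,0,0.5,0,0],[0,0,1,0,0],[0,0,1,0,0],[0,0,1,0,0],[0,0,1,0,0],[0,0,1,0,0],[0,0,1,0,0],[0,0,0.5,0,0]]])

```text
clock: 15.45
ee_pos: [470.9, 191.5, 255.8]
tool_rot: [0.707, 0.707, 0.001, 0.0]
contact_force: [0.4, 0.4, -3.2]
gripper_width: 57.3
finger_force: 30.0
```

>>> jog_arm(motion=[[[0.3,-0.5,0,0,0],[0.3,-0.8,0,0,0],[0.3,-1,0,0,0],[0.3,-1,0,0.9,0],[0.3,-1,0,0.9,0],[0.3,-1,0,0.9,0],[0.3,-1,0,0,0],[0.3,-1,0,0,0]]])

```text
clock: 16.25
ee_pos: [530.0, 8.0, 253.2]
tool_rot: [0.6, 0.8, -0.001, -0.001]
contact_force: [-0.2, -0.5, -1.9]
gripper_width: 57.5
finger_force: 30.0
```

>>> jog_arm(motion=[[[0.3,-1,0,0,0],[0.3,-1,0,0,0],[0.3,-1,0,0,0],[0.3,-1,0,0,0],[0.3,-1,0,0,0],[0.3,-1,0,0,0],[0.3,-1,0,0,0],[0.3,-0.8,0,0,0]]])

```text
clock: 17.05
ee_pos: [589.8, -187.4, 253.0]
tool_rot: [0.601, 0.799, -0.001, -0.001]
contact_force: [0.5, -0.1, -3.0]
gripper_width: 57.5
finger_force: 30.0
```

>>> jog_arm(motion=[[[0,-0.3,0,0,0],[0,0,0,0,0],[0,0,0,0,0],[0,0,0,0,0],[0,0,0,0,0]]])

```text
clock: 17.55
ee_pos: [590.7, -192.1, 253.7]
tool_rot: [0.6, 0.8, 0.0, -0.0]
contact_force: [-0.2, 0.6, -3.7]
gripper_width: 57.1
finger_force: 30.0
```

```bash
python3 - <<'E'
from w import *
s=ctrl.state(); e=s["ee_pos"]; print(e,s["tool_rot"],s["gripper_width"],s["contact_force"])
v=shot("wrist"); a=warpw(v,e[2]-79+125,e[:2],40,400)
g=cv2.cvtColor(a,cv2.COLOR_BGR2GRAY).astype(float); m=np.percentile(g[100:300,100:300],[2,85]); b=np.clip((g-m[0])/(m[1]-m[0]+5)*255,0,255).astype(np.uint8)
cv2.imwrite("pics/H.png",np.hstack([a,cv2.cvtColor(b,cv2.COLOR_GRAY2BGR)]))
E
```

```text
[ 590.65136792 -192.09404246  253.67022203] [ 5.99635895e-01  8.00272862e-01  2.45650809e-04 -2.83316201e-04] 57.10179658093053 [-0.20852113  0.59528923 -3.65687756]
```

View pics/H.png

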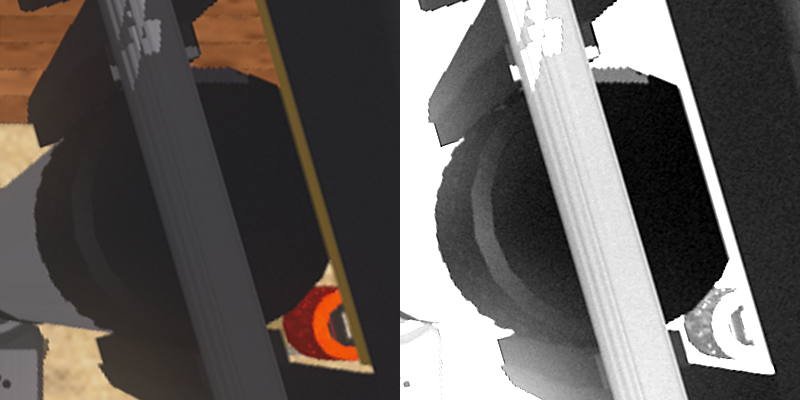

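The lid sits centred in the hand within about 2 mm: its edge fits a 145 px circle round crop (194,212). Lowering to just above the mouth.

>>> jog_arm(motion=[[[0.02,-0.17,-0.6,0,0],[0,0,-1,0,0],[0,0,-1,0,0],[0,0,-0.6,0,0],[0,0,-0.4,0,0],[0,0,0,0,0],[0,0,0,0,0],[0,0,0,0,0]]])

```text
clock: 18.4
ee_pos: [591.9, -198.1, 164.8]
tool_rot: [0.6, 0.8, 0.0, 0.001]
contact_force: [0.2, 0.4, -3.2]
gripper_width: 57.2
finger_force: 30.0
```

>>> jog_arm(motion=[[[0,0.04,-0.3,0,0],[0,0,-0.25,0,0],[0,0,-0.25,0,0],[0,0,-0.2,0,0],[0,0,-0.1,0,0],[0,0,0,0,0],[0,0,0,0,0]]])

```text
clock: 19.1
ee_pos: [591.2, -196.7, 136.2]
tool_rot: [0.6, 0.8, 0.0, -0.0]
contact_force: [0.1, -0.3, -3.4]
gripper_width: 57.4
finger_force: 30.0
```

No lateral force, so it is in the bore freely. Lowering onto the teeth.

>>> jog_arm(motion=[[[0,0,-0.1,0,0],[0,0,-0.1,0,0],[0,0,-0.1,0,0],[0,0,0,0,0],[0,0,0,0,0]]])

```text
clock: 19.6
ee_pos: [591.3, -196.7, 128.9]
tool_rot: [0.6, 0.8, 0.0, 0.0]
contact_force: [-0.1, 0.8, -0.1]
gripper_width: 57.7
finger_force: 30.0
```

>>> jog_arm(motion=[[[0,0,-0.06,0,0],[0,0,0,0,0],[0,0,0,0.5,0],[0,0,0,0,0]]])

```text
clock: 20.0
ee_pos: [591.3, -196.7, 127.4]
tool_rot: [0.579, 0.815, 0.0, 0.0]
contact_force: [0.3, -0.3, 1.3]
gripper_width: 57.4
finger_force: 30.0
```

>>> jog_arm(motion=[[[0,0,0,0.5,0],[0,0,0,0,0],[0,0,0,0,0]]])

```text
clock: 20.3
ee_pos: [591.3, -196.8, 127.3]
tool_rot: [0.558, 0.83, 0.0, 0.0]
contact_force: [-0.2, 0.4, 1.4]
gripper_width: 57.7
finger_force: 30.0
```

>>> jog_arm(motion=[[[0,0,0,0.5,0],[0,0,0,0,0],[0,0,0,0,0]]])

```text
clock: 20.6
ee_pos: [591.2, -196.8, 127.3]
tool_rot: [0.537, 0.844, -0.0, 0.0]
contact_force: [0.2, 0.7, 1.6]
gripper_width: 57.3
finger_force: 30.0
```

>>> jog_arm(motion=[[[0,0,0,0.5,0],[0,0,0,0,0],[0,0,0,0,0]]])

```text
clock: 20.9
ee_pos: [591.1, -196.8, 127.2]
tool_rot: [0.514, 0.858, -0.0, 0.0]
contact_force: [-0.4, -0.2, 1.0]
gripper_width: 57.2
finger_force: 30.0
```

>>> jog_arm(motion=[[[0,0,0,-1,0],[0,0,0,-1,0],[0,0,0,-1,0],[0,0,0,0,0],[0,0,0,0,0]]])

```text
clock: 21.4
ee_pos: [591.5, -196.5, 127.3]
tool_rot: [0.64, 0.768, 0.0, 0.0]
contact_force: [0.5, 0.7, 0.7]
gripper_width: 57.6
finger_force: 30.0
```

>>> jog_arm(motion=[[[0,0,0,-0.8,0],[0,0,0,0,0],[0,0,0,0,0]]])

```text
clock: 21.7
ee_pos: [590.9, -196.2, 126.8]
tool_rot: [0.672, 0.741, 0.0, -0.0]
contact_force: [1.0, 1.4, -2.4]
gripper_width: 57.4
finger_force: 30.0
```

>>> jog_arm(motion=[[[0,0,0,-0.8,0],[0,0,0,0,0],[0,0,0,0,0]]])

```text
clock: 22.0
ee_pos: [590.7, -196.4, 126.8]
tool_rot: [0.702, 0.712, -0.0, -0.0]
contact_force: [0.4, 1.4, -3.1]
gripper_width: 57.3
finger_force: 30.0
```

The force fell back to free hanging weight, so the splines have meshed. Pressing down.

>>> jog_arm(motion=[[[0,0,-0.1,0.2,0],[0,0,-0.1,0,0],[0,0,-0.05,0,0],[0,0,0,0,0],[0,0,0,0,0]]])

```text
clock: 22.5
ee_pos: [590.9, -196.6, 120.7]
tool_rot: [0.696, 0.718, -0.0, -0.0]
contact_force: [-0.1, 2.0, -3.6]
gripper_width: 57.4
finger_force: 30.0
```

>>> jog_arm(motion=[[[0,0,-0.08,0,0],[0,0,-0.08,0,0],[0,0,-0.08,0,0],[0,0,0,0,0],[0,0,0,0,0]]])

```text
clock: 23.0
ee_pos: [591.2, -196.6, 115.7]
tool_rot: [0.696, 0.718, 0.0, -0.0]
contact_force: [-3.5, 2.9, 5.6]
gripper_width: 57.5
finger_force: 30.0
```

>>> jog_arm(motion=[[[0,0,-0.08,0,0],[0,0,0,0,0],[0,0,0,0,0],[0,0,0,0,0]]])

```text
clock: 23.4
ee_pos: [591.3, -196.9, 114.6]
tool_rot: [0.696, 0.718, 0.0, 0.0]
contact_force: [-3.5, 4.0, 13.6]
gripper_width: 57.5
finger_force: 30.0
```

```bash
python3 -c "
from rig import ctrl
s=ctrl.state();print(s['ee_pos'],s['contact_force'],s['ft_torque']);print(ctrl.job_done())"
```

```text
[ 591.33001111 -196.88033034  114.6492866 ] [-3.47227328  3.98074653 13.64221216] [0.76346957 1.31882628 0.08945876]
the job is handed in; nothing more can be done
None
```

I handed the job in at about 23 s. The knob was seen at two dots, and the tall beaker is meshed in the well and still held pressed down with about 17 N, at the depth expected for fully pressed; `job_done()` returned no verdict, and I took no final picture of the beaker in the well.

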